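# Scan the stock label on a roughed-out stone

### The arm

A 6-joint arm with a two-finger parallel gripper is mounted at the origin on the work surface. World frame = base frame: x ahead of the robot, y to its left, z up, the work surface at z = 0. Lengths are in m, angles in degrees, forces in N, time in s.
With the tool pointing down it reaches from about 0.3 to 0.75 m from the base axis. Payload 8.5 kg.
Tool frame: the origin (TCP) lies at the very end of the fingers, on their centre line; the grasp point (between the pads) lies 19 mm behind it (env.pinch_z is the distance from the TCP to the grasp point, in m); z points along the fingers, y is the line along which they close (so a half turn about z gives the same grasp; the last joint's range is limited). The gripper opens to 85 mm and grips with 20 to 120 N. Pads are 22 mm wide; open, the fingers measure 114 mm over their backs; the gripper's body (76 mm by 85 mm) begins 54 mm behind the grasp point. The pads swing forward as they close: fully open they stand 13 mm farther back than shut.
Start: joints at [53.784, 21.807, 74.336, -0, 83.858, -12.336], TCP at [0.223, 0.503, 0.231] pointing down, gripper open.
Joint ranges: [-178.18, 178.18], [-50.72, 133.34], [12.68, 142.11], [-81.47, 261.47], [9.98, 163.14], [-165.26, 165.26]. Speed limits (degrees/s): [136.94, 136.94, 180, 180, 180, 180].

### API

Orientations are given as a 3x3 rotation matrix whose columns are the frame's x, y, z axes.
In Python, from rig import env, viewer gives the robot as it stands.
- The arm moves only by the tool drive_tool, never from a script. Its argument "series" is a list of rows, each a list of 3 entries, a list of its own where there are three numbers: the shift along the tool's x, y, z in m, then the turn about the tool's z in degrees, then the finger opening in m, from 0 to 0.0854. A call has 1 to 20 rows; each row is the pose to reach, as a shift and turn from the pose commanded when the call began, along the tool's axes at that moment; what a row does not reach only later rows make up. A row lasts 1/10 s, in which the tool goes at most 50 mm and 8.59 degrees, less where a joint would pass 70% of its speed; a pose out of reach is approached as far as the arm can. A call with a gripper value outside its range is refused whole. The fingers move at their own pace and stop on an object; "newtons" is the grip in N (left out, the last holds). Time passes only in rows, so rows that repeat a pose let the fingers close. It gives the time, the measured TCP pose, the force, the opening and the grip force at its end, in the units of the state.
- env.observe(): the state, without advancing time (a new reading comes with each control period).
- viewer.get_image(name): name is "side" or "top"; returns a dict with "img" (400x640x3 uint8, red, green, blue), "depth" (400x640 float32, m along the optical axis (not along the pixel's ray), 0 where there is no reading), "camera_matrix" (3x3 intrinsics, pixels), "rvec" (rotation vector, rad) and "tvec" (3), from world to camera coordinates, as OpenCV has them. Camera axes: x right, y down, z forward; pixel columns grow to the right and rows downward; lengths in m; the calibration is good to about 2 mm. A picture is of the moment at which its call begins.
- env.close_job(): hands the job in; it is judged then, once.
The state is a dict: "time_s": time; "q": joint angles; "qvel": joint speeds; "joint_efforts": joint torques, N m; "position": TCP position; "tool_rot": TCP orientation; "ft_force": force on the tool from outside, world axes, zero at the start; "wrist_torque": the same for the moment, N m; "grip_width": finger opening in m; "gripper_force": force on a finger pad.
Only numpy, scipy, OpenCV 4.12 (cv2) and the standard library are available. Lean on these libraries where they do the work, as an engineer would, in place of code of your own. Each camera call takes 0.05 s, during which the arm holds its last target. There are 200 camera calls.

### The job

Pick up the label scanner from its cork mat and aim it at the barcode label on the sloping face of the stone block: window squarely facing the label from about 11 cm away, pointing at the label's middle, without touching the stone. Hold it steady there for two seconds, then set it gently back, upright on its foot in the middle of the mat, and let go. Leave the mallet, the chisel and the loose offcut where they lie.

Things in the scene. Friction and masses are not known exactly. Their poses are not given: they have to be found in the camera images.
- scanner_grip (a point): Place to grasp the loose scanner (0.2-0.42 kg): middle of its head, 113 mm straight above the underside of its round black foot (80 mm across, 14 high; grey stem 26 across). Head: level grey box 96 long, 42 wide (grip this width from above), 36 high. Black nose in front, 52 wide, bent 45 deg down, reaches 88 mm ahead of this point; it begins 30 mm ahead. x along the head to the nose, y left, z up.
- scanner_window (a point): Centre of the amber window in the end of the scanner's nose. x points out of the window along the line of sight, 45 degrees below the head's forward direction while the scanner is upright; y to the scanner's left. It lies 74 mm ahead of scanner_grip (along the head) and 22 mm below it.
- scanner_foot (a point): Centre of the underside of the scanner's foot, 113 mm straight below scanner_grip; z points up the stem.
- label (a point): Centre of the barcode label: white paper, black bars, 80 mm wide (level, y) by 50 up the slope (z), on the 45 degree face of the big pale stone block (170 x 185, 152 mm high, fixed). x points straight out of the label, 45 degrees upwards. 85 mm above the table. The slope goes on 78 mm below the centre, to a vertical front 30 mm high, 55 mm ahead of the label; the block reaches 115 mm behind it.
- mat_top (a point): Centre of the top face of the brown cork mat, fixed on the table, 180 mm (its x) by 160 mm (its y), 4 mm thick; z up. The scanner starts standing on it.
- mallet_mid (a point): Carver's mallet lying on the table, white round head 90 mm long and 84 mm across, wooden handle 24 mm thick. This point is on its axis where the handle meets the head, 42 mm up; x points along the axis from the handle (130 mm long) to the head (90 mm). Bystander: leave it.
- chisel_mid (a point): Steel chisel lying flat on the table, 205 mm long, 26 mm wide at its blade, 14 mm high. This point is near its middle; x points to the blade, whose edge is 105 mm off. Bystander: leave it.
- offcut_mid (a point): Loose rough offcut of pale stone, about 75 x 65 mm, 50 mm high; the point is at its middle. Bystander: leave it.

How it is judged:
By the outcome, as a careful person would: the job done as asked, in the order asked, and still so for the second after the job is handed in, with the robot touching nothing.
It also fails if it takes over 50 s, if anything falls off the work surface, if the arm or the gripper's body presses on something with over 40 N, if the wrist force passes 120 N, or if a joint passes its speed limit or range.

## Working session

There is one attempt and no reset: what is moved stays moved. The work goes in short steps, Python scripts to look and compute and a tool call to move; the robot and the scene stay as the last step left them, time stands still between calls to the robot, and variables do not carry over. Pictures are saved under pics/ and viewed, at most 10 in all, crops included, and the job is handed in when it is done.

Besides the shell and the picture viewer there is one more tool, called after "Emit:" as a command line: name --argument value ..., lists and objects as JSON in quotes. drive_tool: Moves the arm, as the interface text tells. Its arguments: {"type":"object","properties":{"series":{"type":"array"},"newtons":{"type":"number"}},"required":["series"]}

```bash
mkdir -p pics
cat > h.py <<'E'
import numpy as np, cv2
from rig import env, viewer
def snap(n):
    d=viewer.get_image(n); R=cv2.Rodrigues(np.array(d["rvec"],float))[0]; d["R"]=R; d["t"]=np.array(d["tvec"],float).ravel(); return d
def pt(d,u,v,z=None):
    """world point at pixel; z given -> ray hits height z, else depth"""
    K=d["camera_matrix"]; r=np.linalg.inv(K)@[u,v,1.]; C=-d["R"].T@d["t"]; w=d["R"].T@r
    s=d["depth"][int(round(v)),int(round(u))] if z is None else (z-C[2])/w[2]
    return C+s*w
def cloud(d):
    h,w=d["depth"].shape; u,v=np.meshgrid(np.arange(w),np.arange(h)); K=d["camera_matrix"]
    r=np.stack([u,v,np.ones_like(u)],-1)@np.linalg.inv(K).T*d["depth"][...,None]
    return (r-d["t"])@d["R"]
def save(d,f,crop=None,k=1):
    im=d["img"][...,::-1]
    if crop: x0,y0,x1,y1=crop; im=im[y0:y1,x0:x1]
    cv2.imwrite(f,cv2.resize(im,None,fx=k,fy=k,interpolation=cv2.INTER_CUBIC))
E
python3 - <<'E'
from h import *
import pickle
for n in("top","side"):
    d=snap(n); save(d,f"pics/{n}0.png"); pickle.dump(d,open(f"{n}0.pkl","wb")); print(n,-d["R"].T@d["t"],d["R"].round(2).tolist())
s=env.observe(); print(s["time_s"],s["position"],s["tool_rot"],s["ft_force"],s["grip_width"])
E
```

```text
top [ 0.47572494 -0.06177284  1.14439215] [[0.02, -1.0, -0.0], [-1.0, -0.02, -0.1], [0.1, 0.0, -1.0]]
side [ 0.46284693 -0.84910652  1.01949405] [[0.98, -0.18, -0.01], [-0.14, -0.74, -0.66], [0.11, 0.65, -0.75]]
0.1 [0.22250688 0.50268654 0.23077145] [[-9.14386032e-01  4.04842655e-01 -7.80467443e-04]
 [ 4.04843314e-01  9.14385431e-01 -1.08420780e-03]
 [ 2.74714496e-04 -1.30735149e-03 -9.99999108e-01]] [ 0.37669112 -0.42494936 -0.63668965] 0.08553960712213433
```

View pics/top0.png

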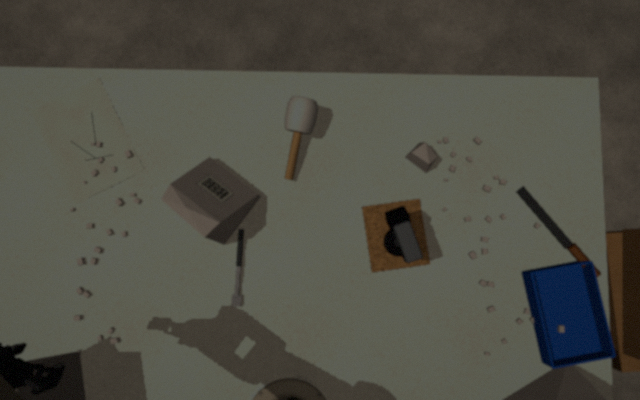

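View pics/side0.png

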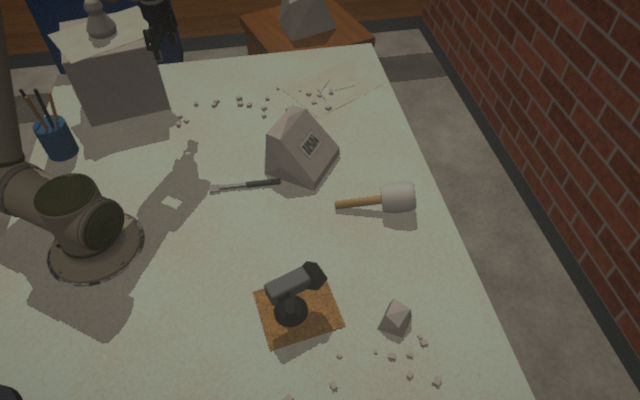

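Run:
```python
from h import *
import pickle
t=pickle.load(open("top0.pkl","rb")); s=pickle.load(open("side0.pkl","rb"))
for d in(t,s): d["img"]=np.clip(d["img"]*1.6,0,255).astype(np.uint8)
def c(d,x0,y0,x1,y1): return cv2.resize(d["img"][y0:y1,x0:x1,::-1],(400,300),interpolation=cv2.INTER_CUBIC)
cv2.imwrite("pics/crops.png",np.vstack([np.hstack([c(t,350,195,450,270),c(t,160,150,260,225)]),np.hstack([c(s,240,255,360,345),c(s,250,100,350,175)])]))
P=cloud(t)
# slope: plane fit around label
for n,d,box in(("top",t,(205,178,227,198)),("side",s,(302,135,320,155))):
    Q=cloud(d)[box[1]:box[3],box[0]:box[2]].reshape(-1,3); m=Q.mean(0); n_=np.linalg.svd(Q-m)[2][2]; n_*=np.sign(n_[2]); print(n,m,n_,np.degrees(np.arctan2(n_[1],n_[0])))
# head top points
for n,d in(("top",t),("side",s)):
    C=cloud(d); print(n,"table z",np.median(C[300:320,300:340,2]) )
    m=(C[...,2]>.12)&(C[...,2]<.16)&(C[...,1]<0)&(C[...,0]>.3)&(C[...,1]>-.5)
    Q=C[m]; print(len(Q),Q.min(0),Q.max(0)); v,u=np.nonzero(m); print(u.min(),u.max(),v.min(),v.max(), np.median(Q[:,2]),np.percentile(Q[:,2],[50,90,99]))
    T=Q[Q[:,2]>.127]; r=cv2.minAreaRect(T[:,:2].astype(np.float32)*1000); print(r)
for p in((215,188),(405,238)): print(pt(t,*p))
```

```text
top [0.60488566 0.19667376 0.08844258] [ 0.98789583 -0.03981278  0.14992258] -2.307804815295498
side [0.60332869 0.18978966 0.08791619] [ 0.98836649 -0.14746489  0.03722618] -8.485966955859833
top table z 0.00038094766006271496
999 [ 0.42874391 -0.31341025  0.12023825] [ 0.55915938 -0.23022995  0.1399788 ]
386 421 208 262 0.13429614324233008 [0.13429614 0.13715022 0.138833  ]
((487.567626953125, -274.02313232421875), (119.17769622802734, 50.964115142822266), 18.393409729003906)
side table z 0.0051907180354279206
1152 [ 0.42887609 -0.32020317  0.1200187 ] [ 0.55867464 -0.23554074  0.14041611]
265 324 261 300 0.13407278167137343 [0.13407278 0.13702163 0.13854367]
((490.60498046875, -281.3154602050781), (121.63908386230469, 51.6779899597168), 20.49272346496582)
[0.60383851 0.19898546 0.0847763 ]
[ 0.48594103 -0.27396918  0.13523007]
```

View pics/crops.png

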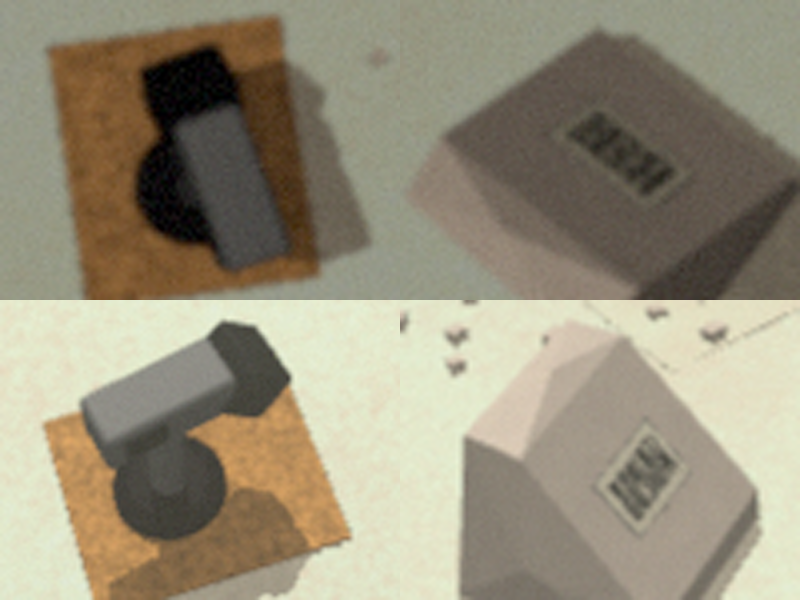

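```bash
cat > m.py <<'E'
from h import *
import pickle
t=pickle.load(open("top0.pkl","rb")); s=pickle.load(open("side0.pkl","rb"))
crn={"top":[(209.5,177),(232.5,193),(222.5,200.75),(200,185)],"side":[(311.5,130),(322,140),(310.75,159.5),(299.25,146.25)]}
for n,d in(("top",t),("side",s)):
    C=cloud(d); ok=d["depth"]>0
    g=ok&(np.hypot(C[...,0]-.604,C[...,1]-.195)<.05)&(C[...,2]>.03)&(C[...,2]<.15); Q=C[g]
    for _ in range(8):
        m=Q.mean(0); nn=np.linalg.svd(Q-m,full_matrices=False)[2][2]; nn*=np.sign(nn[2])
        r=abs((C[g]-m)@nn); Q=C[g][r<max(.004,2*np.median(r))]
    print(n,"slope",len(Q),m,nn,"yaw",np.degrees(np.arctan2(nn[1],nn[0])),"elev",np.degrees(np.arcsin(nn[2])))
    Kc=d["camera_matrix"]; Cc=-d["R"].T@d["t"]; L=[]
    for u,v in crn[n]:
        w=d["R"].T@(np.linalg.inv(Kc)@[u,v,1.]); L.append(Cc+w*((m-Cc)@nn)/(w@nn))
    L=np.array(L); print(" label",L.mean(0),"sides mm",(1000*np.linalg.norm(L-np.roll(L,-1,0),axis=1)).round(), "yaws",[np.degrees(np.arctan2(*(a:=(L[i]-L[j]))[[1,0]])).round(1) for i,j in((0,1),(3,2),(0,3),(1,2))])
# scanner: corners of grey head top at z=.135
for n,d,cs in(("top",t,[(393.75,224.5),(409.25,220.75),(422.5,256.25),(406.25,262.5)]),("side",s,None)):
    if cs:
        L=np.array([pt(d,u,v,.135) for u,v in cs]); print(L.round(4).tolist())
# mat from corners
for n,d,cs in(("top",t,[(362,207),(420,199.5),(429,263),(371.5,271)]),("side",s,[(253.5,291.75),(329.5,282),(345,325.5),(269,347)])):
    L=np.array([pt(d,u,v,.004) for u,v in cs]); print(n,"mat",L.mean(0),(1000*np.linalg.norm(L-np.roll(L,-1,0),axis=1)).round(),L.round(3).tolist())
for n,d in(("top",t),("side",s)):
    C=cloud(d); im=d["img"].astype(int); m=(abs(C[...,2]-.135)<.007)&(C[...,1]<-.2)&(C[...,1]>-.4)&(C[...,0]>.4)&(C[...,0]<.6)&(im.sum(2)>110)
    r=cv2.minAreaRect(C[m][:,:2].astype(np.float32)*1000); print(n,"head",m.sum(),r)
    f=(abs(C[...,2]-.018)<.005)&(C[...,1]<-.2)&(C[...,1]>-.36)&(C[...,0]>.4)&(C[...,0]<.6)&(im.sum(2)<120)
    print(n,"foot",f.sum(),C[f].min(0),C[f].max(0))
E
python3 m.py
```

```text
top slope 1235 [0.60230381 0.19596314 0.08442214] [ 0.56914022 -0.42119625  0.70616792] yaw -36.50355426811148 elev 44.92397613200309
 label [0.60163589 0.19582214 0.08487636] sides mm [72. 42. 69. 41.] yaws [np.float64(56.4), np.float64(56.3), np.float64(-31.4), np.float64(-38.1)]
side slope 897 [0.6026098  0.19448307 0.08666831] [ 0.5691075 -0.4210109  0.7063048] yaw -36.493071048707414 elev 44.93505342436125
 label [0.60556009 0.19561256 0.08496437] sides mm [44. 84. 51. 77.] yaws [np.float64(154.0), np.float64(142.4), np.float64(54.1), np.float64(57.4)]
[[0.5178, -0.247, 0.135], [0.5275, -0.2843, 0.135], [0.4434, -0.3157, 0.135], [0.4278, -0.2769, 0.135]]
top mat [ 0.49516796 -0.276145    0.004     ] [160. 173. 157. 174.] [[0.569, -0.184, 0.004], [0.593, -0.343, 0.004], [0.421, -0.366, 0.004], [0.397, -0.211, 0.004]]
side mat [ 0.49810434 -0.28680796  0.004     ] [186. 121. 178. 149.] [[0.396, -0.217, 0.004], [0.582, -0.223, 0.004], [0.596, -0.344, 0.004], [0.419, -0.364, 0.004]]
top head 606 ((476.2873840332031, -280.938720703125), (93.67028045654297, 38.56824493408203), 19.72333335876465)
top foot 236 [ 0.43879934 -0.28879455  0.01312145] [ 0.50776788 -0.242842    0.02283676]
side head 957 ((489.7526550292969, -281.0626525878906), (119.91093444824219, 51.6955680847168), 19.75423240661621)
side foot 171 [ 0.4413361  -0.32548346  0.0130666 ] [ 0.5137354  -0.25705902  0.02170288]
```

Emit:
drive_tool --series '[[[-0.552,-0.615,0.02],136.4,0.0854],[[-0.552,-0.615,0.02],136.4,0.0854],[[-0.552,-0.615,0.02],136.4,0.0854],[[-0.552,-0.615,0.02],136.4,0.0854],[[-0.552,-0.615,0.02],136.4,0.0854],[[-0.552,-0.615,0.02],136.4,0.0854],[[-0.552,-0.615,0.02],136.4,0.0854],[[-0.552,-0.615,0.02],136.4,0.0854],[[-0.552,-0.615,0.02],136.4,0.0854],[[-0.552,-0.615,0.02],136.4,0.0854],[[-0.552,-0.615,0.02],136.4,0.0854],[[-0.552,-0.615,0.02],136.4,0.0854],[[-0.552,-0.615,0.02],136.4,0.0854],[[-0.552,-0.615,0.02],136.4,0.0854],[[-0.552,-0.615,0.02],136.4,0.0854],[[-0.552,-0.615,0.02],136.4,0.0854],[[-0.552,-0.615,0.02],136.4,0.0854],[[-0.552,-0.615,0.02],136.4,0.0854],[[-0.552,-0.615,0.02],136.4,0.0854],[[-0.552,-0.615,0.02],136.4,0.0854]]' --newtons 60

```text
time_s: 2.1
position: [0.4782, -0.2818, 0.2113]
tool_rot: [[0.941, 0.338, -0.0], [0.338, -0.941, 0.001], [-0.0, -0.001, -1.0]]
ft_force: [0.5, 0.1, -0.4]
grip_width: 0.0856
gripper_force: 0.0
```

Run:
```python
from h import *
d=snap("side"); d["img"]=np.clip(d["img"]*1.6,0,255).astype(np.uint8); save(d,"pics/s1.png",(220,200,380,320),5)
```

```text
(no output)
```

View pics/s1.png

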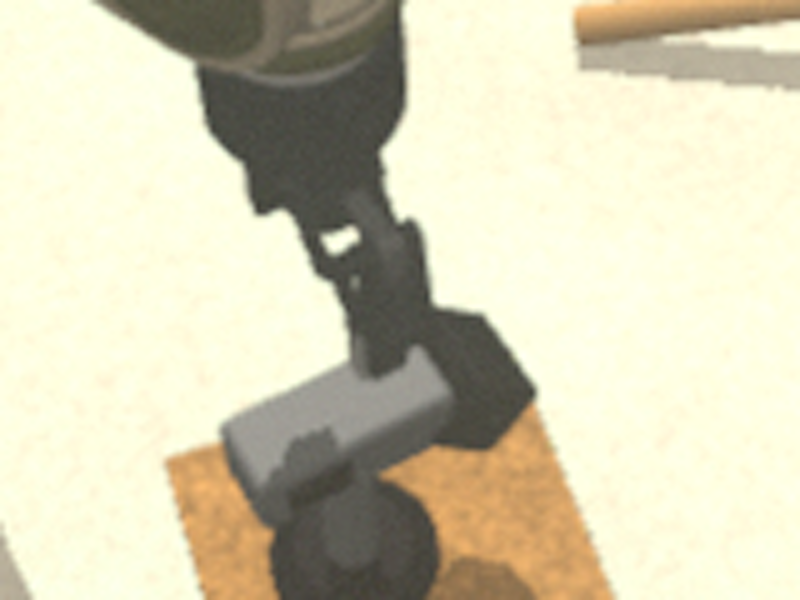

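The open fingers (crop ~385,340) stand above the head and line up with its width; the stem shows at (355,520).

Emit:
drive_tool --series '[[[0,0.001,0.03],0,0.0854],[[0,0.001,0.06],0,0.0854],[[0,0.001,0.085],0,0.0854],[[0,0.001,0.1],0,0.0854],[[0,0.001,0.11],0,0.0854],[[0,0.001,0.113],0,0.0854],[[0,0.001,0.113],0,0.0854],[[0,0.001,0.113],0,0.03],[[0,0.001,0.113],0,0.03],[[0,0.001,0.113],0,0.03],[[0,0.001,0.113],0,0.03],[[0,0.001,0.113],0,0.03],[[0,0.001,0.113],0,0.03],[[0,0.001,0.113],0,0.03],[[0,0.001,0.113],0,0.03],[[0,0.001,0.113],0,0.03]]' --newtons 60

```text
time_s: 3.75
position: [0.4789, -0.2838, 0.0989]
tool_rot: [[0.941, 0.337, 0.001], [0.337, -0.941, -0.0], [0.0, 0.0, -1.0]]
ft_force: [-0.9, 2.5, 6.1]
grip_width: 0.041
gripper_force: 60.3
```

Emit:
drive_tool --series '[[[0,0,-0.005],0,0.03],[[0,0,-0.015],0,0.03],[[0,0,-0.03],0,0.03],[[0,0,-0.05],0,0.03],[[0,0,-0.07],0,0.03],[[0,0,-0.09],0,0.03],[[0,0,-0.11],0,0.03],[[0,0,-0.122],0,0.03],[[0,0,-0.13],0,0.03],[[0,0,-0.13],0,0.03],[[0,0,-0.13],0,0.03],[[0,0,-0.13],0,0.03]]'

```text
time_s: 4.95
position: [0.4785, -0.2837, 0.2275]
tool_rot: [[0.941, 0.337, -0.001], [0.337, -0.941, 0.001], [-0.001, -0.001, -1.0]]
ft_force: [0.5, -0.9, -1.3]
grip_width: 0.0414
gripper_force: 61.0
```

Run:
```python
from h import *
o=env.observe(); print(o["ft_force"],o["wrist_torque"],o["position"])
d=snap("side"); C=cloud(d); im=d["img"].astype(int); 
d["img"]=np.clip(d["img"]*1.6,0,255).astype(np.uint8); save(d,"pics/s2.png",(220,160,380,280),5)
m=(C[...,1]<-.2)&(C[...,1]>-.4)&(C[...,0]>.4)&(C[...,0]<.6)&(im.sum(2)>110)&(im.max(2)-im.min(2)<25)&(abs(C[...,2]-.265)<.01)
Q=C[m];Q=Q[abs(Q[:,2]-np.median(Q[:,2]))<.006]; A=np.c_[(Q[:,:2]-Q[:,:2].mean(0)),np.ones(len(Q))]; print(len(Q),Q[:,2].mean(),np.linalg.lstsq(A,Q[:,2],rcond=None)[0])
```

```text
[ 0.50263066 -0.86025008 -1.33259905] [-0.01977004 -0.03623657  0.02620886] [ 0.47851343 -0.28366511  0.22751671]
740 0.2631154624438054 [-0.02943687  0.03134427  0.26311546]
```

View pics/s2.png

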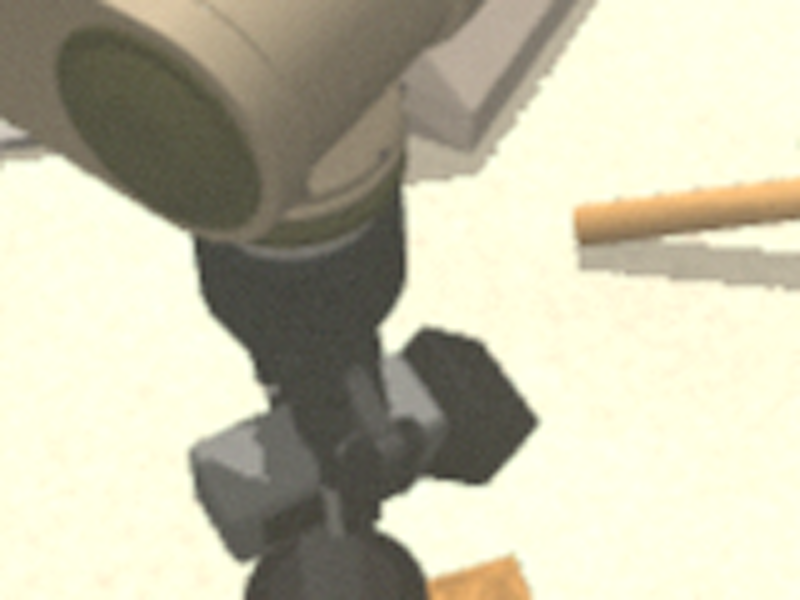

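The scanner hangs level in the grip: grey head at crop (320,450), nose at (470,410), foot clear of the mat.

Emit:
drive_tool --series '[[[0.009,-0.007,0],-3,0.03],[[0.026,-0.021,0],-9,0.03],[[0.047,-0.037,0],-16,0.03],[[0.07,-0.055,0],-24,0.03],[[0.094,-0.073,0],-32,0.03],[[0.117,-0.091,0],-40,0.03],[[0.141,-0.11,0],-48,0.03],[[0.164,-0.128,0],-56,0.03],[[0.188,-0.146,0],-64,0.03],[[0.211,-0.165,0],-72,0.03],[[0.235,-0.183,0],-80,0.03],[[0.258,-0.201,0],-88,0.03],[[0.281,-0.219,0],-96,0.03],[[0.305,-0.238,0],-104,0.03],[[0.323,-0.252,0],-110,0.03],[[0.34,-0.265,0],-116,0.03],[[0.352,-0.274,0],-120,0.03],[[0.359,-0.28,0],-122.5,0.03],[[0.363,-0.283,0],-123.8,0.03],[[0.363,-0.283,0],-123.8,0.03]]'

```text
time_s: 7.0
position: [0.7251, 0.1054, 0.2275]
tool_rot: [[-0.804, 0.594, -0.001], [0.594, 0.804, 0.0], [0.001, -0.001, -1.0]]
ft_force: [0.3, 0.0, -2.5]
grip_width: 0.0415
gripper_force: 60.9
```

Emit:
drive_tool --series '[[[0,0,0.008],0,0.03],[[0,0,0.02],0,0.03],[[0,0,0.034],0,0.03],[[0,0,0.046],0,0.03],[[0,0,0.055],0,0.03],[[0,0,0.06],0,0.03],[[0,0,0.061],0,0.03],[[0,0,0.061],0,0.03]]'

```text
time_s: 7.8
position: [0.7251, 0.105, 0.1676]
tool_rot: [[-0.804, 0.595, 0.001], [0.595, 0.804, -0.0], [-0.0, 0.0, -1.0]]
ft_force: [0.4, 0.1, -2.3]
grip_width: 0.0416
gripper_force: 60.9
```

Run:
```python
from h import *
o=env.observe(); print(o["position"],o["tool_rot"].round(3) if hasattr(o["tool_rot"],"round") else o["tool_rot"])
P=np.array(o["position"]);th=np.radians(143.5);f=np.array([np.cos(th),np.sin(th),0]);l=np.array([-f[1],f[0],0]);z=np.array([0,0,1])
G=P+[0,0,.018]; nrm=np.array([-f[0]*.7071,-f[1]*.7071,.7071]); lab=np.array([.603,.1957,.085])
W=G+.074*f-.022*z; print("win",W,"dist",(W-lab)@nrm,"lateral",(W-lab)-((W-lab)@nrm)*nrm)
ims=[]
for n,c in(("side",(270,90,390,180)),("top",(170,130,290,220))):
    d=snap(n); C=cloud(d); im=np.clip(d["img"]*1.6,0,255).astype(np.uint8).copy()
    def pr(X): 
        q=d["camera_matrix"]@(d["R"]@X+d["t"]); return q[:2]/q[2]
    k=6 if 0 else 5; x0,y0,x1,y1=c
    I=cv2.resize(im[y0:y1,x0:x1,::-1],None,fx=k/1.,fy=k/1.,interpolation=cv2.INTER_CUBIC)
    box=[G+a*f+b*l+e*z for a,b,e in((-.048,-.021,.018),(-.048,.021,.018),(-.048,-.021,-.018),(.03,-.021,.018),(.03,.021,.018),(0,0,-.113),(-.04,0,-.113),(.04,0,-.113),(0,.04,-.113),(0,-.04,-.113))]+[W,lab]
    for X in box: cv2.circle(I,tuple(int(v) for v in ((pr(X)-[x0,y0]+.5)*k)),3,(0,0,255),1)
    ims.append(cv2.resize(I,(400,300)) if 0 else I[:, :])
cv2.imwrite("pics/aim.png",cv2.resize(np.hstack(ims),(800,300)) if 0 else cv2.resize(np.vstack(ims),(400,600)))
cv2.imwrite("pics/aimS.png",ims[0]);cv2.imwrite("pics/aimT.png",ims[1])
```

```text
[0.72511232 0.10501956 0.16762309] [[-0.804  0.595  0.001]
 [ 0.595  0.804 -0.   ]
 [-0.     0.    -1.   ]]
win [0.66562691 0.14903644 0.16362309] dist 0.11081862582506335 lateral [-3.63195182e-04 -5.33320945e-05  2.63239735e-04]
```

View pics/aimS.png

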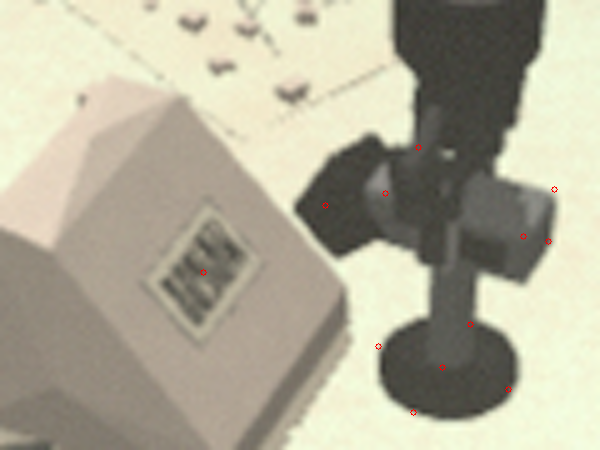

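View pics/aimT.png

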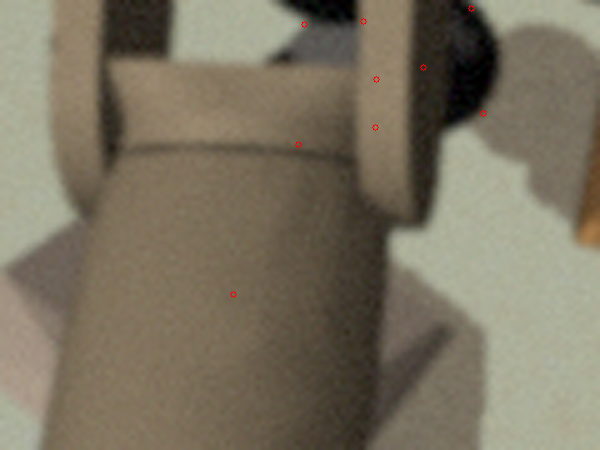

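Label centre falls on the marker (203,271), and the head's rear corners match (555,190). The foot sits about 7 crop px (~3 mm) to the right of its mark, so I'll check for tilt.

Run:
```python
from h import *
import pickle
a=pickle.load(open("side0.pkl","rb")); b=snap("side"); pickle.dump(b,open("side3.pkl","wb"))
def top(d,G,yaw,zt):
    C=cloud(d); im=d["img"].astype(int); th=np.radians(yaw); f=np.array([np.cos(th),np.sin(th)]); l=np.array([-f[1],f[0]])
    x=(C[...,:2]-G)@f; y=(C[...,:2]-G)@l
    m=(abs(y)<.017)&(x>-.044)&(x<.026)&(abs(C[...,2]-zt)<.008)
    X=np.c_[x[m],y[m],np.ones(m.sum())]; z=C[...,2][m]; k=np.ones(len(z),bool)
    for _ in range(5): c=np.linalg.lstsq(X[k],z[k],rcond=None)[0]; k=abs(z-X@c)<.004
    print("head",k.sum(),"pitch slope deg",np.degrees(c[0]),"roll",np.degrees(c[1]),"z0",c[2],"xspan",x[m].min(),x[m].max())
    m=(np.hypot(x+0,y)<.06)&(abs(C[...,2]-(zt-.117))<.007)&(im.sum(2)<150)
    px,py=x[m],y[m]; v,u=np.nonzero(m); h=cv2.convexHull(np.c_[px,py].astype(np.float32)*1000); 
    print("foot",m.sum(),cv2.minEnclosingCircle(h),np.median(C[...,2][m]))
top(a,np.array([.4775,-.284]),19.7,.135)
top(b,np.array([.7251,.105]),143.5,.2036)
```

```text
head 443 pitch slope deg 0.3189175963352593 roll -0.39344131655292214 z0 0.13547893930046978 xspan -0.04393333260186946 0.025976378731850353
foot 570 ((-1.3465204238891602, -3.5814549922943115), 39.21347427368164) 0.017033330478454657
head 111 pitch slope deg -0.9998868769482339 roll -0.0313091010226344 z0 0.20442308155936076 xspan -0.04397419319592997 0.0059783338045182426
foot 297 ((-6.227088451385498, 6.7558817863464355), 37.51768493652344) 0.08628933578183119
```

Emit:
drive_tool --series '[[[0.001,0,-0.001],0,0.03],[[0.002,0,-0.002],0,0.03],[[0.002,0,-0.002],0,0.03],[[0.002,0,-0.002],0,0.03],[[0.002,0,-0.002],0,0.03],[[0.002,0,-0.002],0,0.03],[[0.002,0,-0.002],0,0.03],[[0.002,0,-0.002],0,0.03],[[0.002,0,-0.002],0,0.03],[[0.002,0,-0.002],0,0.03],[[0.002,0,-0.002],0,0.03],[[0.002,0,-0.002],0,0.03],[[0.002,0,-0.002],0,0.03],[[0.002,0,-0.002],0,0.03],[[0.002,0,-0.002],0,0.03],[[0.002,0,-0.002],0,0.03],[[0.002,0,-0.002],0,0.03],[[0.002,0,-0.002],0,0.03],[[0.002,0,-0.002],0,0.03],[[0.002,0,-0.002],0,0.03]]'

```text
time_s: 9.95
position: [0.7234, 0.1062, 0.1693]
tool_rot: [[-0.804, 0.595, -0.0], [0.595, 0.804, -0.0], [0.0, -0.0, -1.0]]
ft_force: [-0.1, -0.3, -2.1]
grip_width: 0.0412
gripper_force: 60.9
```

Emit:
drive_tool --series '[[[0,0,0],0,0.03],[[0,0,0],0,0.03],[[0,0,0],0,0.03],[[0,0,0],0,0.03],[[0,0,0],0,0.03],[[0,0,0],0,0.03],[[0,0,0],0,0.03],[[0,0,0],0,0.03],[[0,0,0],0,0.03],[[0,0,0],0,0.03],[[0,0,0],0,0.03],[[0,0,0],0,0.03]]'

```text
time_s: 11.15
position: [0.7234, 0.1062, 0.1693]
tool_rot: [[-0.804, 0.595, 0.0], [0.595, 0.804, -0.0], [-0.0, 0.0, -1.0]]
ft_force: [0.7, -0.5, -2.5]
grip_width: 0.0412
gripper_force: 60.9
```

Emit:
drive_tool --series '[[[0,0,-0.008],0,0.03],[[0,0,-0.02],0,0.03],[[0,0,-0.034],0,0.03],[[0,0,-0.046],0,0.03],[[0,0,-0.055],0,0.03],[[0,0,-0.059],0,0.03],[[0,0,-0.059],0,0.03],[[0,0,-0.059],0,0.03]]'

```text
time_s: 11.95
position: [0.7232, 0.1062, 0.2277]
tool_rot: [[-0.804, 0.595, -0.001], [0.595, 0.804, -0.0], [0.001, -0.001, -1.0]]
ft_force: [0.2, -0.2, -2.4]
grip_width: 0.041
gripper_force: 60.9
```

Run:
```python
from h import *
for n in("top","side"):
    d=snap(n); im=d["img"].astype(int); C=cloud(d); v,u=np.nonzero((im[...,0]-im[...,2]>im[...,0]*.45)&(np.hypot(C[...,0]-.496,C[...,1]+.278)<.15)&(C[...,2]<.03))
    L=np.array([pt(d,a,b,.004)[:2] for a,b in zip(u,v)])
    print(n,len(L),cv2.minAreaRect((L*1000).astype(np.float32)),L.mean(0))
print(env.observe()["time_s"])
```

```text
top 3721 ((495.0714111328125, -275.45855712890625), (176.6856689453125, 156.58872985839844), 9.030258178710938) [ 0.49464236 -0.27535646]
side 4062 ((494.2667236328125, -280.6058654785156), (177.64697265625, 156.51234436035156), 9.186760902404785) [ 0.49281234 -0.28890616]
12.05
```

Emit:
drive_tool --series '[[[-0.001,-0.011,0],3,0.03],[[-0.003,-0.032,0],9,0.03],[[-0.006,-0.057,0],16,0.03],[[-0.009,-0.086,0],24,0.03],[[-0.012,-0.114,0],32,0.03],[[-0.015,-0.143,0],40,0.03],[[-0.018,-0.172,0],48,0.03],[[-0.021,-0.2,0],56,0.03],[[-0.024,-0.229,0],64,0.03],[[-0.027,-0.258,0],72,0.03],[[-0.03,-0.286,0],80,0.03],[[-0.033,-0.315,0],88,0.03],[[-0.036,-0.344,0],96,0.03],[[-0.039,-0.372,0],104,0.03],[[-0.041,-0.394,0],110,0.03],[[-0.043,-0.415,0],116,0.03],[[-0.045,-0.43,0],120,0.03],[[-0.046,-0.439,0],122.5,0.03],[[-0.046,-0.443,0],123.8,0.03],[[-0.046,-0.443,0],123.8,0.03]]'

```text
time_s: 14.05
position: [0.4969, -0.2773, 0.2282]
tool_rot: [[0.941, 0.337, -0.0], [0.337, -0.941, 0.0], [-0.0, -0.0, -1.0]]
ft_force: [-0.6, -0.1, -2.5]
grip_width: 0.0416
gripper_force: 61.2
```

Emit:
drive_tool --series '[[[0,0,0.01],0,0.03],[[0,0,0.03],0,0.03],[[0,0,0.055],0,0.03],[[0,0,0.08],0,0.03],[[0,0,0.1],0,0.03],[[0,0,0.112],0,0.03],[[0,0,0.119],0,0.03],[[0,0,0.122],0,0.03],[[0,0,0.122],0,0.03],[[0,0,0.122],0,0.03]]'

```text
time_s: 15.05
position: [0.4973, -0.2776, 0.1071]
tool_rot: [[0.941, 0.338, 0.001], [0.338, -0.941, -0.001], [0.001, 0.001, -1.0]]
ft_force: [0.1, 0.1, -2.2]
grip_width: 0.0414
gripper_force: 61.2
```

Now I'll go down slowly in 1 mm steps, watching the force.

Emit:
drive_tool --series '[[[0,0,0.001],0,0.03],[[0,0,0.002],0,0.03],[[0,0,0.003],0,0.03],[[0,0,0.004],0,0.03],[[0,0,0.005],0,0.03],[[0,0,0.006],0,0.03],[[0,0,0.006],0,0.03],[[0,0,0.006],0,0.03]]'

```text
time_s: 15.85
position: [0.497, -0.2773, 0.1003]
tool_rot: [[0.941, 0.337, -0.0], [0.337, -0.941, 0.0], [-0.0, -0.0, -1.0]]
ft_force: [-0.8, 0.1, -2.9]
grip_width: 0.0413
gripper_force: 61.2
```

Emit:
drive_tool --series '[[[0,0,0.001],0,0.03],[[0,0,0.001],0,0.03]]'

```text
time_s: 16.05
position: [0.4969, -0.2773, 0.0992]
tool_rot: [[0.941, 0.337, -0.0], [0.337, -0.941, 0.0], [-0.0, -0.0, -1.0]]
ft_force: [0.5, 1.1, -1.4]
grip_width: 0.0413
gripper_force: 61.2
```

Emit:
drive_tool --series '[[[0,0,0.0005],0,0.03],[[0,0,0.001],0,0.03],[[0,0,0.001],0,0.03]]'

```text
time_s: 16.35
position: [0.497, -0.2773, 0.0989]
tool_rot: [[0.941, 0.337, 0.0], [0.337, -0.941, -0.0], [0.0, 0.001, -1.0]]
ft_force: [-1.4, 2.2, 4.6]
grip_width: 0.0413
gripper_force: 61.9
```

Emit:
drive_tool --series '[[[0,0,0],0,0.03],[[0,0,0],0,0.03],[[0,0,0],0,0.042],[[0,0,0],0,0.044],[[0,0,0],0,0.047],[[0,0,0],0,0.052],[[0,0,0],0,0.06],[[0,0,0],0,0.07],[[0,0,0],0,0.08],[[0,0,0],0,0.0854],[[0,0,0],0,0.0854],[[0,0,0],0,0.0854],[[0,0,0],0,0.0854]]' --newtons 20

```text
time_s: 17.65
position: [0.497, -0.2774, 0.0983]
tool_rot: [[0.941, 0.337, 0.0], [0.337, -0.941, -0.0], [0.0, 0.0, -1.0]]
ft_force: [-0.2, -0.2, 0.6]
grip_width: 0.0853
gripper_force: 0.0
```

Emit:
drive_tool --series '[[[0,0,-0.005],0,0.0854],[[0,0,-0.015],0,0.0854],[[0,0,-0.035],0,0.0854],[[0,0,-0.06],0,0.0854],[[0,0,-0.09],0,0.0854],[[0,0,-0.12],0,0.0854],[[0,0,-0.15],0,0.0854],[[-0.05,0,-0.17],0,0.0854],[[-0.1,0,-0.17],0,0.0854],[[-0.15,0,-0.17],0,0.0854],[[-0.15,0,-0.17],0,0.0854],[[-0.15,0,-0.17],0,0.0854]]'

```text
time_s: 18.85
position: [0.355, -0.3284, 0.2694]
tool_rot: [[0.942, 0.335, 0.001], [0.335, -0.942, -0.001], [0.001, 0.001, -1.0]]
ft_force: [1.1, 0.2, 0.2]
grip_width: 0.0852
gripper_force: 0.0
```

Run:
```python
from h import *
t=snap("top"); s=snap("side")
def c(d,x0,y0,x1,y1): return cv2.resize(np.clip(d["img"]*1.6,0,255).astype(np.uint8)[y0:y1,x0:x1,::-1],(400,300),interpolation=cv2.INTER_CUBIC)
cv2.imwrite("pics/end.png",np.hstack([c(t,250,90,450,280),c(s,220,160,420,350)]))
for n,d in(("top",t),("side",s)):
    C=cloud(d); im=d["img"].astype(int)
    f=(abs(C[...,2]-.018)<.006)&(np.hypot(C[...,0]-.495,C[...,1]+.278)<.06)&(im.sum(2)<120)
    print(n,C[f].min(0),C[f].max(0),cv2.minEnclosingCircle(C[f][:,:2].astype(np.float32)*1000))
    h=(abs(C[...,2]-.135)<.007)&(np.hypot(C[...,0]-.495,C[...,1]+.278)<.06)&(im.sum(2)>110); print("head",h.sum(),C[h].mean(0))
o=env.observe();print(o["position"],o["qvel"],o["time_s"])
```

```text
top [ 0.45726692 -0.28046246  0.01209471] [ 0.52378762 -0.23510181  0.02374425] ((489.71905517578125, -264.7547912597656), 35.86290740966797)
head 624 [ 0.4947136  -0.27477852  0.13521838]
side [ 0.49313458 -0.31923737  0.01201579] [ 0.52288979 -0.30392457  0.01854979] ((508.0121765136719, -311.84088134765625), 15.939759254455566)
head 836 [ 0.50057754 -0.27965817  0.13447552]
[ 0.35644303 -0.32774107  0.26879404] [ 0.96759851  0.58794698 -0.02082535  0.08531239 -0.13091141 -0.11868607] 18.95
```

View pics/end.png

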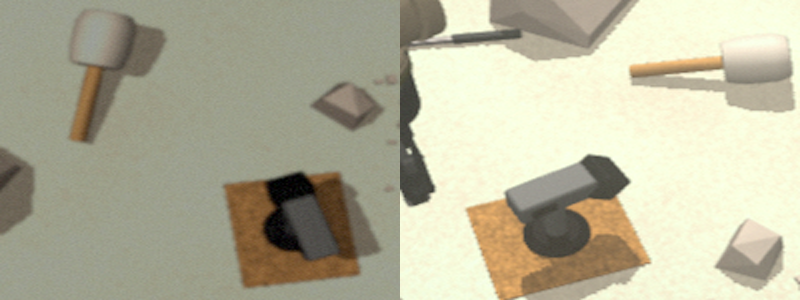

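The scanner stands upright near the middle of the mat: foot at (557,232) in the side crop, and its extents put the centre at about (0.496, -0.278). The mallet, chisel and offcut show no sign of having moved. I'll let the arm settle, then hand the job in.

Emit:
drive_tool --series '[[[0,0,0],0,0.0854],[[0,0,0],0,0.0854],[[0,0,0],0,0.0854],[[0,0,0],0,0.0854],[[0,0,0],0,0.0854]]'

```text
time_s: 19.45
position: [0.3559, -0.3278, 0.2683]
tool_rot: [[0.941, 0.338, -0.0], [0.338, -0.941, 0.0], [-0.0, -0.0, -1.0]]
ft_force: [-0.6, 0.0, -0.9]
grip_width: 0.0853
gripper_force: 0.0
```

```bash
python3 -c "
from rig import env
print(env.close_job())"
```

```text
the job is handed in; nothing more can be done
None
```

The job is handed in at 19.5 s, verdict not shown: I held the scanner about 11 cm from the label's middle for about 3 s (possibly pitched about 1° nose-down in the grip), set it back upright near the mat's centre and let go, and moved none of the bystanders.

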